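# Prime the sampler's cleaner canister behind its drop-down cover

## Task

Prime the cleaner in the sampler: pull the drop-down cover open all the way to its stop, press the spray canister's cap right down to its stop and let it spring back, then push the cover up again until its catches snap and it is fully shut. Be gentle: do not push or pull hard on anything and do not let the cover bang open or shut; leave the other things on the bench standing where they are.

Things in the scene. Friction and masses are not known exactly. Their poses are not given: they have to be found in the camera images.
- sampler: Blue bench instrument, fixed, 286 mm wide. Origin: on the bench under the middle of the cover's hinge. x points level from its front into it, y along the hinge, z up; its front looks to the room's -y within 0.2 rad. Bay behind the cover: x = 4 to 105 mm, between cheeks at y = +-135 mm, 175 mm high. Housing from x = 110 mm, 196 mm high; its screen, from x = 148 mm, rises to 226 mm.
- cover (a joint): Angle of the white drop-down cover (0.5 kg), rad: 0 shut, grows as its top comes forward and down, 1.25 at its stop (18 degrees above level). Ball catches hold it shut: 10 to 15 N at the rail pulls it free, and as much pushes it through the last 0.11 rad until it snaps home. The hinge is stiff: it stays at any angle; 3 N at the rail moves it near upright, up to 7 N lifts it from its stop.
- cover_hinge (a point): Middle of the hinge at the cover's lower edge, 35 mm above the bench, in the plane of the front panel's inner face. Axes as the sampler's. In section the cover is an L: a front panel (when shut x = -8 to 0 mm, 276 mm wide, up to 170 mm above the hinge) and a top panel running 98 mm back from it over the bay, its upper face 170 mm above the hinge, with side skirts 28 mm deep.
- cover_rail (a point): Middle of the top edge of the cover's pull rail: the front panel carried on 30 mm above the top panel's upper face, 8 mm thick, 276 mm long, free to hook from behind. The point is at mid-thickness, 4 mm in front of the hinge and 200 mm above it when shut. Axes turn with the cover: z along the front panel away from the hinge, x to its inner side.
- spray_seat: Black cup, 62 mm across, one of three in a row in the bay (at sampler x = 52 mm, y = -80, 0 or 80 mm); origin under its middle, 30 mm above the bench. In it, upright on its centre, is fixed the metal spray canister, 45 mm across, with a white sprung cap 25 mm across on its axis. Canisters differ in length: the cap's top is 160 to 182 mm above the bench; see or feel where.
- cap (a joint): How far the canister's sprung cap is pressed down, m: 0 up, 0.006 at its stop. The spring pushes back with 5 N at the top and 11 N at the stop, where it turns rigid.
- amber_seat: Cup like the canister's, holding a brown bottle, which ends below 152 mm above the bench. A bystander.
- white_seat: Cup like the canister's, holding a white jar, which ends below 140 mm above the bench. A bystander.
- beaker: glass beaker, 68 mm across, 85 mm high, standing beside the sampler; origin under its middle. A bystander.
- tube_rack: grey block rack of capped sample tubes, 130 x 60 x 77 mm high; origin under its middle. A bystander.
- petri_dishes: stack of clear dishes, 90 mm across, 28 mm high, on the bench beyond the open cover; origin under its middle. A bystander.
- media_bottle: glass bottle with a screw cap, 72 mm across, 140 mm high; origin under its middle. A bystander.
- waste_jar: white jar with a black lid, 84 mm across, 95 mm high, behind the sampler; origin under its middle. A bystander.
- glove_box: carton of gloves, 120 x 230 x 75 mm high; origin under its middle. A bystander.
- screwdriver: screwdriver lying on the bench, 170 mm long; a bystander.

How it is judged:
By the outcome, as a careful person would: the job done as asked, in the order asked, and still so for the second after the job is handed in, with the robot touching nothing.
It also fails if it takes over 72 s, if anything falls off the work surface, if the arm or the gripper's body presses on something with over 40 N, if the wrist force passes 120 N, or if a joint passes its speed limit or range.

## Robot

A 6-joint arm with a two-finger parallel gripper is mounted at the origin on the work surface. World frame = base frame: x ahead of the robot, y to its left, z up, the work surface at z = 0. Lengths are in m, angles in rad, forces in N, time in s.
With the tool pointing down it reaches from about 0.425 to 0.95 m from the base axis. Payload 14.7 kg.
Tool frame: the origin (TCP) lies midway between the tips of the shut fingers; the grasp point (between the pads) lies 19 mm behind it; z points along the fingers, y is the direction in which the jaws open and shut (so a half turn about z gives the same grasp; the last joint's range is limited). The gripper opens to 85 mm and grips with 20 to 120 N. Pads are 22 mm wide; open, the fingers measure 114 mm over their backs; the gripper's body (76 mm by 85 mm) begins 54 mm behind the grasp point. The pads swing forward as they close: fully open they stand 13 mm farther back than shut.
Start: joints at [1.262, 0.48, 1.596, -0, 1.065, -0.047], TCP at [0.168, 0.628, 0.231] pointing down, gripper open.
Joint ranges: [-2.75, 2.75], [-0.82, 2.05], [0.23, 2.67], [-1.56, 4.7], [0.09, 2.69], [-2.92, 2.92]. Speed limits (rad/s): [1.89, 1.89, 2.39, 3.01, 3.01, 3.01].

## Interface

Orientations are given as a unit quaternion [x, y, z, w].
In Python, from workcell import robot gives the robot as it stands.
- The arm moves only by the tool play_rows, never from a script. Its argument "rows" is text: rows parted by semicolons, each of 5 numbers parted by spaces: the finger opening in m, from 0 to 0.0854, then the shift along the tool's x, y, z in m, then the turn about the tool's z in rad. A call has 1 to 20 rows; each row shifts and turns the commanded pose from where the row before left it, along the tool's axes as they then stand; what a row does not reach is not made up. A row lasts 1/8 s, in which the tool goes at most 62.5 mm and 10.7 degrees, less where a joint would pass 70% of its speed; a pose out of reach is approached as far as the arm can. A call with a gripper value outside its range is refused whole. The fingers move at their own pace and stop on an object; "force" is the grip in N (left out, the last holds). Time passes only in rows, so rows that do not move let the fingers close. It gives the time, the measured TCP pose, the force and the opening at its end, in the units of the state.
- robot.get_obs(): the state, without advancing time (a new reading comes with each control period).
- robot.get_image(name): name is "scene" or "side" or "wrist"; returns a dict with "frame" (400x640x3 uint8, red, green, blue), "fx", "fy", "cx", "cy" (pixels), "D" ([k1, k2, p1, p2, k3] as OpenCV has them; the pictures are not rectified), "R" (3x3) and "t" (3): a world point X has camera coordinates R X + t. Camera axes: x right, y down, z forward; pixel columns grow to the right and rows downward; lengths in m; the calibration is good to about 2 mm. A picture is of the moment at which its call begins. There is no depth.
- robot.close_job(): hands the job in, once; it reports no verdict.
The state is a dict: "time_s": time; "qpos": joint angles; "joint_velocities": joint speeds; "effort": joint torques, N m; "tool_pos": TCP position; "orientation": TCP orientation; "ft_force": force on the tool from outside, world axes, zero at the start; "ft_torque": the same for the moment, N m; "gripper_width": finger opening in m.
Only numpy, scipy, OpenCV 4.12 (cv2) and the standard library are available. Lean on these libraries where they do the work, as an engineer would, in place of code of your own. Each camera call takes 0.05 s, during which the arm holds its last target. There are 200 camera calls.

## Working session

There is one attempt and no reset: what is moved stays moved. The work goes in short steps, Python scripts to look and compute and a tool call to move; the robot and the scene stay as the last step left them, time stands still between calls to the robot, and variables do not carry over. Pictures are saved under pics/ and viewed, about 8 in all and at most 12, crops included, and the job is handed in when it is done.

Besides the shell and the picture viewer there is one more tool, called after "Request:" by a JSON object that holds its "name" and its "arguments". play_rows: Moves the arm, as the interface text tells. Its arguments: {"type":"object","properties":{"rows":{"type":"string"},"force":{"type":"number"}},"required":["rows"]}

```bash
mkdir -p pics; cat > h.py <<'E'
import numpy as np, cv2
from workcell import robot
def cam(n):
    d=robot.get_image(n); d['K']=np.array([[d['fx'],0,d['cx']],[0,d['fy'],d['cy']],[0,0,1]],float)
    d['R']=np.array(d['R']);d['t']=np.array(d['t']);d['D']=np.array(d['D'],float);return d
def ray(d,u,v):
    p=cv2.undistortPoints(np.array([[[u,v]]],float),d['K'],d['D'])[0,0]
    return -d['R'].T@d['t'], d['R'].T@np.array([p[0],p[1],1])
def onz(d,u,v,z):
    o,r=ray(d,u,v); return o+r*(z-o[2])/r[2]
def proj(d,X):
    return cv2.projectPoints(np.array(X,float).reshape(-1,1,3),cv2.Rodrigues(d['R'])[0],d['t'],d['K'],d['D'])[0].reshape(-1,2)
def tri(a,ua,b,ub):
    o1,r1=ray(a,*ua);o2,r2=ray(b,*ub)
    s=np.linalg.lstsq(np.c_[r1,-r2],o2-o1,rcond=None)[0]
    p,q=o1+r1*s[0],o2+r2*s[1]; return (p+q)/2,np.linalg.norm(p-q)
E
python3 - <<'E'
from h import *
print(robot.get_obs())
for n in('scene','side','wrist'):
    d=cam(n); cv2.imwrite(f'pics/{n}0.png',d['frame'][:,:,::-1]); print(n,(-d['R'].T@d['t']).round(3), d['R'][2].round(3))
E
```

```text
{'time_s': 0.0, 'qpos': array([ 1.26238174e+00,  4.80838060e-01,  1.59689254e+00, -1.65927589e-05,
        1.06513818e+00, -4.66084700e-02]), 'joint_velocities': array([-8.20574678e-04, -8.27947177e-06, -2.04710713e-04, -1.00322096e-03,
        8.75827382e-04,  1.52619861e-03]), 'effort': array([ 3.54187381e-03, -9.50628376e+01, -4.30197501e+01,  5.96183531e-05,
        1.19172293e-02, -2.50569443e-06]), 'tool_pos': array([0.16809306, 0.62743324, 0.23066142]), 'orientation': array([ 1.30525511e-01,  9.91444746e-01, -6.29320085e-04, -1.05528502e-04]), 'ft_force': array([-0.93815122, -0.23464828, -0.71879775]), 'ft_torque': array([0.05198334, 0.00988684, 0.03438719]), 'gripper_width': 0.08550412561404809}
scene [ 0.926 -0.605  0.959] [-0.389  0.539 -0.748]
side [0.73  0.329 1.434] [-0.173 -0.265 -0.949]
wrist [0.088 0.651 0.372] [ 0.312 -0.086 -0.946]
```

View pics/scene0.png

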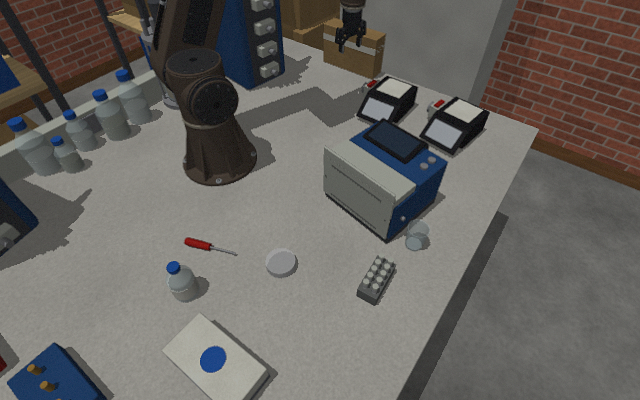

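View pics/side0.png

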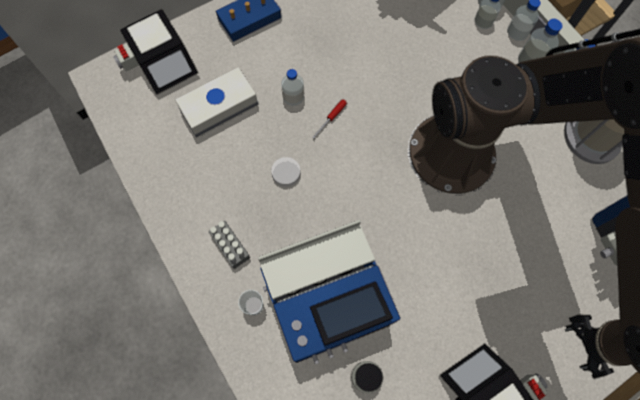

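```bash
python3 - <<'E'
import cv2
a=cv2.imread('pics/side0.png')[215:365,250:410]; b=cv2.imread('pics/scene0.png')[115:240,315:455]
cv2.imwrite('pics/sc.png',cv2.resize(a,None,fx=4,fy=4,interpolation=cv2.INTER_CUBIC))
cv2.imwrite('pics/cc.png',cv2.resize(b,None,fx=4,fy=4,interpolation=cv2.INTER_CUBIC))
E
```

```text
(no output)
```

View pics/sc.png

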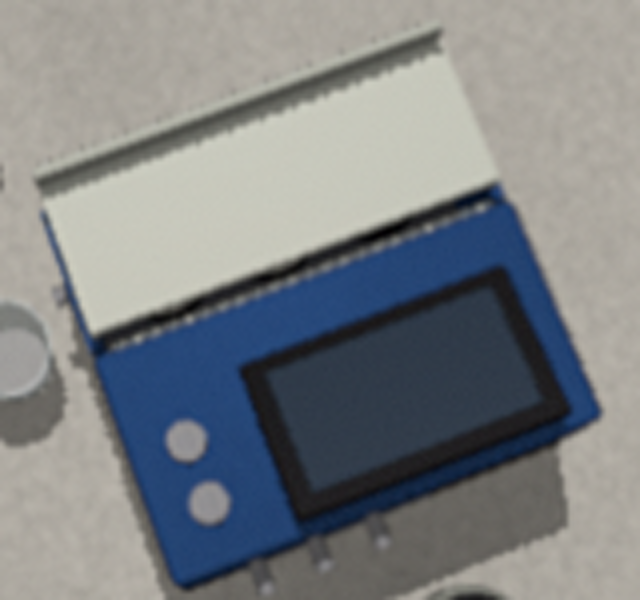

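View pics/cc.png

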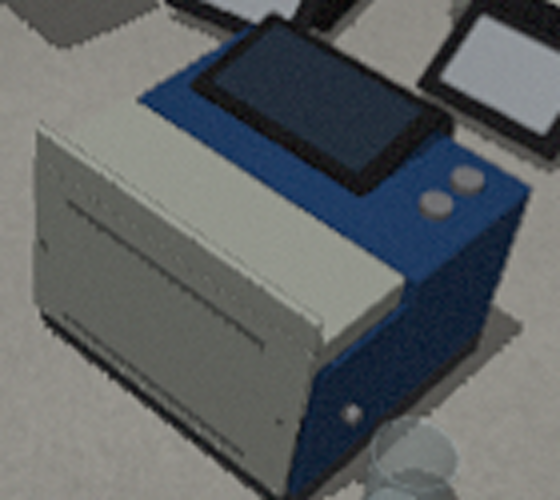

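```bash
python3 - <<'E'
from h import *
s=cam('side');c=cam('scene')
cv=lambda u,v:(u/4-.375+250,v/4-.375+215)
cc=lambda u,v:(u/4-.375+315,v/4-.375+115)
A=onz(s,*cv(40,182),.235);B=onz(s,*cv(440,32),.235)
print('side rail',A,B,np.linalg.norm(A-B))
A2=onz(c,*cc(322,326),.235);B2=onz(c,*cc(41,127),.235)
print('scene rail',A2,B2,np.linalg.norm(A2-B2))
print('tri',tri(s,cv(40,182),c,cc(322,326)),tri(s,cv(440,32),c,cc(41,127)))
for p in((180,585),(600,415),(510,200),(100,350)):print('housing',onz(s,*cv(*p),.196))
for n,P,in(('s',(A,B)),('c',(A2,B2))):
    A_,B_=P; m=(A_+B_)/2; d=A_-B_; print(n,m,np.arctan2(d[1],d[0]))
# objects on bench
for n,p in(('dish',(286,172)),('rack',(229,244)),('beaker',(251,303)),('jar',(368,377))):print(n,onz(s,*p,.03))
E
```

```text
side rail [0.70336728 0.03825127 0.235     ] [0.43938327 0.08675757 0.235     ] 0.26840346417967453
scene rail [0.70858741 0.02806624 0.235     ] [0.4399305  0.07979722 0.235     ] 0.27359208395089074
tri (array([0.70441086, 0.03625383, 0.22537999]), np.float64(0.0025896032369722467)) (array([0.43711148, 0.08524215, 0.22930714]), np.float64(0.0018481996146874206))
housing [0.7544569  0.28876182 0.196     ]
housing [0.48087249 0.33861637 0.196     ]
housing [0.45312444 0.19600485 0.196     ]
housing [0.72375184 0.14106962 0.196     ]
s [0.57137528 0.06250442 0.235     ] -0.1817200731704004
c [0.57425895 0.05393173 0.235     ] -0.19022586701637134
dish [ 0.4934385  -0.20870111  0.03      ]
rack [ 0.75172707 -0.10023954  0.03      ]
beaker [0.78126956 0.08314691 0.03      ]
jar [0.61017984 0.42527283 0.03      ]
```

Request:
{"name": "play_rows", "arguments": {"rows": "0.05 0 0 -0.05 -0.077;0.05 0 0 -0.05 0;0.05 -0.042 -0.038 0 0;0.05 -0.042 -0.038 0 0;0.05 -0.042 -0.038 0 0;0.05 -0.042 -0.038 0 0;0.05 -0.042 -0.038 0 0;0.05 -0.042 -0.038 0 0;0.05 -0.042 -0.038 0 0;0.05 -0.042 -0.038 0 0;0.05 -0.042 -0.038 0 0;0.05 -0.042 -0.038 0 0;0.05 -0.042 -0.038 0 0;0.05 -0.040 -0.038 0 0;0.05 0 0 0 0;0.05 0 0 0 0"}}

```text
time_s: 2.25
tool_pos: [0.5776, 0.0874, 0.331]
orientation: [0.093, 0.996, 0.0, -0.0]
ft_force: [0.6, -0.5, 0.1]
gripper_width: 0.0501
```

```bash
cat >> h.py <<'E'
from scipy.spatial.transform import Rotation
O=np.array([.573,.060]);YAW=-.186
def samp(p):
    sx=np.array([-np.sin(YAW),np.cos(YAW)]);sy=np.array([-np.cos(YAW),-np.sin(YAW)])
    d=np.array(p)[:2]-O; return np.array([d@sx,d@sy,p[2]])
def world(q):
    sx=np.array([-np.sin(YAW),np.cos(YAW)]);sy=np.array([-np.cos(YAW),-np.sin(YAW)])
    w=O+q[0]*sx+q[1]*sy; return np.array([w[0],w[1],q[2]])
def st():
    o=robot.get_obs();R=Rotation.from_quat(o['orientation']).as_matrix()
    print('t',round(o['time_s'],2),'samp',samp(o['tool_pos']).round(4),'yawx',np.arctan2(-R[1,1]*0+R[1,0],R[0,0]).round(4),'F',o['ft_force'].round(1),'w',round(o['gripper_width'],4))
E
python3 - <<'E'
from h import *
st()
d=cam('wrist');f=d['frame'][:,:,::-1].copy();cv2.imwrite('pics/w1.png',f)
for y in(-.138,0,.138):
  for z,x in((.235,-.004),(.035,-.008)):print((x,y,z),proj(d,world((x,y,z))).round(0))
E
```

```text
t 2.25 samp [0.0278 0.0006 0.331 ] yawx 2.956 F [ 0.6 -0.5  0.1] w 0.0501
(-0.004, -0.138, 0.235) [[287. 333.]]
(-0.008, -0.138, 0.035) [[298. 241.]]
(-0.004, 0, 0.235) [[281. 201.]]
(-0.008, 0, 0.035) [[295. 155.]]
(-0.004, 0.138, 0.235) [[273.  14.]]
(-0.008, 0.138, 0.035) [[293.  52.]]
```

View pics/w1.png

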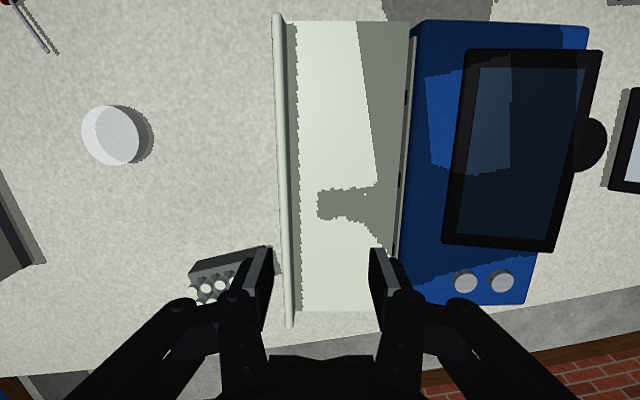

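```bash
python3 - <<'E'
from h import *
d=cam('wrist');A=onz(d,290,327,.235);B=onz(d,277.5,13.5,.235)
print(A,B,np.linalg.norm(A-B),samp(A),samp(B)); v=A-B;print(np.arctan2(v[1],v[0]))
f=d['frame'].astype(int)
for r in(60,120,200,240): 
    g=f[r,262:305].sum(1)//3; print(r,list(g))
E
```

```text
[0.70059282 0.03551279 0.235     ] [0.43680209 0.08478945 0.235     ] 0.26835375920808 [-0.00046919 -0.12992048  0.235     ] [-0.00082512  0.13843304  0.235     ]
-0.18467366982919078
60 [np.int64(190), np.int64(188), np.int64(185), np.int64(181), np.int64(181), np.int64(184), np.int64(183), np.int64(180), np.int64(186), np.int64(183), np.int64(140), np.int64(195), np.int64(198), np.int64(208), np.int64(210), np.int64(202), np.int64(198), np.int64(180), np.int64(159), np.int64(135), np.int64(85), np.int64(56), np.int64(60), np.int64(57), np.int64(77), np.int64(117), np.int64(123), np.int64(121), np.int64(120), np.int64(119), np.int64(121), np.int64(120), np.int64(120), np.int64(117), np.int64(107), np.int64(181), np.int64(226), np.int64(220), np.int64(219), np.int64(217), np.int64(218), np.int64(217), np.int64(216)]
120 [np.int64(185), np.int64(193), np.int64(195), np.int64(192), np.int64(193), np.int64(196), np.int64(196), np.int64(191), np.int64(186), np.int64(183), np.int64(184), np.int64(196), np.int64(163), np.int64(162), np.int64(196), np.int64(209), np.int64(212), np.int64(206
[... 964 characters left out ...]
t64(214), np.int64(209), np.int64(209), np.int64(208)]
240 [np.int64(197), np.int64(191), np.int64(191), np.int64(190), np.int64(192), np.int64(188), np.int64(185), np.int64(187), np.int64(186), np.int64(183), np.int64(189), np.int64(196), np.int64(196), np.int64(197), np.int64(198), np.int64(194), np.int64(193), np.int64(196), np.int64(171), np.int64(183), np.int64(204), np.int64(209), np.int64(206), np.int64(201), np.int64(191), np.int64(175), np.int64(118), np.int64(67), np.int64(60), np.int64(56), np.int64(95), np.int64(118), np.int64(120), np.int64(119), np.int64(119), np.int64(118), np.int64(118), np.int64(110), np.int64(155), np.int64(205), np.int64(211), np.int64(207), np.int64(206)]
```

Request:
{"name": "play_rows", "arguments": {"rows": "0.05 0 -0.021 0.01 0;0.05 0 -0.02 0.02 0;0.05 0 0 0.03 0;0.05 0 0 0.02 0;0.05 0 0 0.015 0;0.05 0 0 0.01 0;0.05 0 0 0.006 0;0.05 0 0 0 0;0.05 0 0 0 0"}}

```text
time_s: 3.48
tool_pos: [0.5707, 0.0471, 0.2208]
orientation: [0.092, 0.996, 0.0, 0.0]
ft_force: [-0.3, -0.3, -0.0]
gripper_width: 0.0501
```

```bash
sed -i 's/O=np.array.*;Y/O=np.array([.5707,.064]);Y/' h.py; python3 - <<'E'
from h import *
st()
d=cam('scene');f=d['frame'][:,:,::-1][80:230,300:460]
s=cam('side');g=s['frame'][:,:,::-1][190:340,240:400]
cv2.imwrite('pics/h1.png',cv2.resize(np.hstack([f,g]),None,fx=2.5,fy=2.5,interpolation=cv2.INTER_CUBIC))
E
```

```text
t 3.48 samp [-0.0166 -0.0031  0.2208] yawx 2.9569 F [-0.3 -0.3 -0. ] w 0.0501
```

View pics/h1.png

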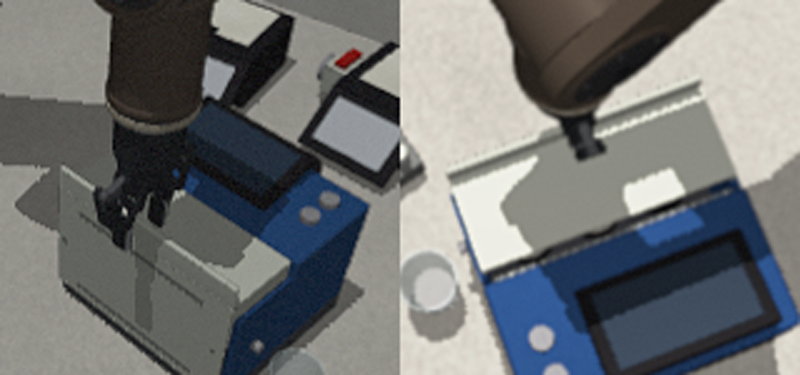

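Request:
{"name": "play_rows", "arguments": {"rows": "0.05 0 -0.003 0 0;0.05 0 -0.003 0 0;0.05 0 -0.002 0 0;0.05 0 -0.001 0 0;0.05 0 -0.001 0 0;0.05 0 0 0 0"}}

```text
time_s: 4.32
tool_pos: [0.5685, 0.0372, 0.2203]
orientation: [0.092, 0.996, 0.0, 0.0]
ft_force: [0.1, -0.3, 0.0]
gripper_width: 0.0499
```

Request:
{"name": "play_rows", "arguments": {"rows": "0.05 0 -0.001 0 0;0.05 0 -0.001 0 0;0.05 0 -0.001 0 0;0.05 0 -0.001 0 0;0.05 0 0 0 0"}}

```text
time_s: 4.95
tool_pos: [0.568, 0.0346, 0.2203]
orientation: [0.092, 0.996, 0.001, 0.0]
ft_force: [2.4, 12.3, -2.2]
gripper_width: 0.0497
```

Request:
{"name": "play_rows", "arguments": {"rows": "0.05 0 -0.001 0 0;0.05 0 -0.001 0 0;0.05 0 0 0 0"}}

```text
time_s: 5.32
tool_pos: [0.5678, 0.0335, 0.2203]
orientation: [0.092, 0.996, 0.002, 0.0]
ft_force: [3.5, 20.8, -3.5]
gripper_width: 0.0505
```

Request:
{"name": "play_rows", "arguments": {"rows": "0.05 0 -0.0005 0 0;0.05 0 -0.0005 0 0;0.05 0 0 0 0"}}

```text
time_s: 5.7
tool_pos: [0.5676, 0.0326, 0.2203]
orientation: [0.092, 0.996, 0.002, 0.0]
ft_force: [3.6, 20.4, -4.0]
gripper_width: 0.0501
```

Request:
{"name": "play_rows", "arguments": {"rows": "0.05 0 -0.001 0 0;0.05 0 -0.001 0 0;0.05 0 0 0 0"}}

```text
time_s: 6.08
tool_pos: [0.5672, 0.0302, 0.2202]
orientation: [0.092, 0.996, 0.001, 0.0]
ft_force: [3.7, 15.3, -2.9]
gripper_width: 0.0503
```

Request:
{"name": "play_rows", "arguments": {"rows": "0.05 0 -0.003 0.0003 0;0.05 0 -0.003 0.0003 0;0.05 0 -0.003 0.0003 0;0.05 0 -0.003 0.0003 0;0.05 0 -0.004 0.0004 0;0.05 0 -0.006 0.0006 0;0.05 0 -0.006 0.0008 0;0.05 0 -0.0055 0.0014 0;0.05 0 -0.0055 0.0014 0;0.05 0 -0.0055 0.0014 0;0.05 0 -0.0055 0.0014 0;0.05 0 -0.0055 0.0014 0;0.05 0 0 0 0"}}

```text
time_s: 7.7
tool_pos: [0.5565, -0.0267, 0.2101]
orientation: [0.092, 0.996, -0.0, -0.0]
ft_force: [-1.1, -0.0, 0.6]
gripper_width: 0.0503
```

```bash
python3 - <<'E'
from h import *
st()
d=cam('scene');f=d['frame'][:,:,::-1][80:230,300:460]
s=cam('side');g=s['frame'][:,:,::-1][190:340,240:400]
cv2.imwrite('pics/h2.png',cv2.resize(np.hstack([f,g]),None,fx=2.5,fy=2.5,interpolation=cv2.INTER_CUBIC))
E
```

```text
t 7.7 samp [-0.0918 -0.0028  0.2101] yawx 2.9564 F [-1.1 -0.   0.6] w 0.0503
```

View pics/h2.png

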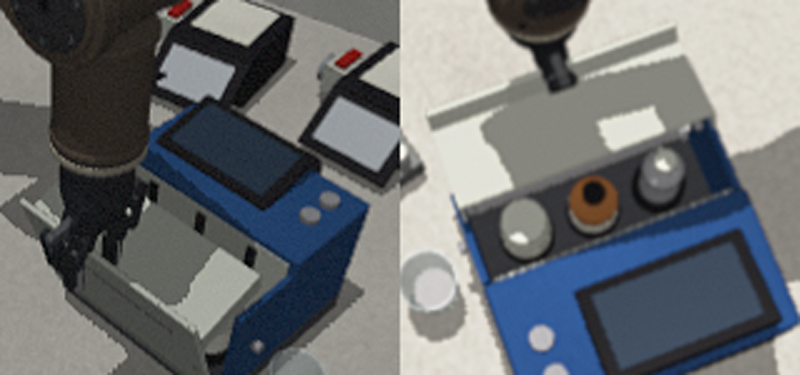

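Request:
{"name": "play_rows", "arguments": {"rows": "0.05 0 -0.0052 0.0022 0;0.05 0 -0.0052 0.0022 0;0.05 0 -0.0052 0.0022 0;0.05 0 -0.0052 0.0022 0;0.05 0 -0.0052 0.0022 0;0.05 0 -0.0048 0.003 0;0.05 0 -0.0048 0.003 0;0.05 0 -0.0048 0.003 0;0.05 0 -0.0048 0.003 0;0.05 0 -0.0048 0.003 0;0.05 0 0 0 0"}}

```text
time_s: 9.18
tool_pos: [0.5472, -0.0757, 0.184]
orientation: [0.092, 0.996, -0.0, -0.0]
ft_force: [1.0, -0.5, -0.0]
gripper_width: 0.0501
```

Request:
{"name": "play_rows", "arguments": {"rows": "0.05 0 -0.0043 0.0037 0;0.05 0 -0.0043 0.0037 0;0.05 0 -0.0043 0.0037 0;0.05 0 -0.0043 0.0037 0;0.05 0 -0.0043 0.0037 0;0.05 0 -0.0037 0.0043 0;0.05 0 -0.0037 0.0043 0;0.05 0 -0.0037 0.0043 0;0.05 0 -0.0037 0.0043 0;0.05 0 -0.0037 0.0043 0;0.05 0 0 0 0"}}

```text
time_s: 10.55
tool_pos: [0.5398, -0.1149, 0.1439]
orientation: [0.092, 0.996, 0.0, -0.0]
ft_force: [-1.3, 0.2, 0.6]
gripper_width: 0.0501
```

Request:
{"name": "play_rows", "arguments": {"rows": "0.05 0 -0.003 0.0048 0;0.05 0 -0.003 0.0048 0;0.05 0 -0.003 0.0048 0;0.05 0 -0.003 0.0048 0;0.05 0 -0.003 0.0048 0;0.05 0 -0.0024 0.0051 0;0.05 0 -0.0022 0.0051 0;0.05 0 -0.002 0.0051 0;0.05 0 0 0 0"}}

```text
time_s: 11.68
tool_pos: [0.5359, -0.1359, 0.1045]
orientation: [0.092, 0.996, 0.0, -0.0]
ft_force: [0.6, -0.4, 0.6]
gripper_width: 0.05
```

```bash
python3 - <<'E'
from h import *
st()
d=cam('scene');f=d['frame'][:,:,::-1][90:240,270:430]
s=cam('side');g=s['frame'][:,:,::-1][170:320,240:400]
cv2.imwrite('pics/h3.png',cv2.resize(np.hstack([f,g]),None,fx=2.5,fy=2.5,interpolation=cv2.INTER_CUBIC))
E
```

```text
t 11.68 samp [-0.2029 -0.0027  0.1045] yawx 2.9566 F [ 0.6 -0.4  0.6] w 0.05
```

View pics/h3.png

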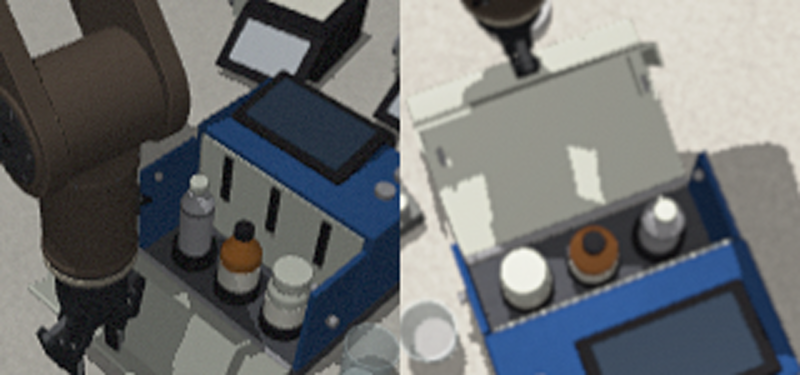

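Request:
{"name": "play_rows", "arguments": {"rows": "0.05 0 -0.0012 0.003 0;0.05 0 -0.0012 0.003 0;0.05 0 -0.001 0.003 0;0.05 0 -0.001 0.003 0;0.05 0 0 0 0"}}

```text
time_s: 12.4
tool_pos: [0.5351, -0.1402, 0.0927]
orientation: [0.092, 0.996, 0.0, -0.0]
ft_force: [0.1, 0.3, 0.1]
gripper_width: 0.0501
```

Request:
{"name": "play_rows", "arguments": {"rows": "0.05 0 -0.0006 0.002 0;0.05 0 -0.0006 0.002 0;0.05 0 -0.0003 0.001 0;0.05 0 0 0 0"}}

```text
time_s: 12.9
tool_pos: [0.5356, -0.1411, 0.0901]
orientation: [0.092, 0.996, 0.0, 0.001]
ft_force: [-9.1, 11.3, 45.9]
gripper_width: 0.0503
```

Request:
{"name": "play_rows", "arguments": {"rows": "0.05 0 0 -0.004 0;0.05 0 0 -0.004 0;0.05 0 0 -0.004 0;0.05 0 0 0 0"}}

```text
time_s: 13.4
tool_pos: [0.5352, -0.1418, 0.1002]
orientation: [0.092, 0.996, -0.0, 0.0]
ft_force: [-0.7, -0.1, -0.0]
gripper_width: 0.0496
```

```bash
python3 - <<'E'
from h import *
st()
d=cam('scene');s=cam('side')
cv2.imwrite('pics/s4.png',s['frame'][:,:,::-1]);cv2.imwrite('pics/c4.png',d['frame'][:,:,::-1])
f=d['frame'][:,:,::-1][130:230,280:440]
g=s['frame'][:,:,::-1][170:320,240:400]
P=[proj(s,world((52e-3,.08,z))) for z in(.16,.182)]+[proj(d,world((52e-3,.08,z))) for z in(.16,.182)]
print(np.array(P).reshape(-1,2).round(1))
# white blob near cap
for n,im,c in(('side',s,P[0][0]),('scene',d,P[2][0])):
    x,y=c.astype(int);w=im['frame'][y-18:y+18,x-18:x+18];h=cv2.cvtColor(w,cv2.COLOR_RGB2HSV)
    m=((h[:,:,1]<40)&(h[:,:,2]>195)).astype(np.uint8)
    k,_,stt,cen=cv2.connectedComponentsWithStats(m)
    for i in range(1,k):
        if stt[i,4]>8:print(n,stt[i],stt[i,:2]+[x-18,y-18],cen[i]+[x-18,y-18])
cv2.imwrite('pics/cap.png',np.hstack([cv2.resize(im['frame'][int(c[1])-30:int(c[1])+30,int(c[0])-30:int(c[0])+30,::-1],(400,400),interpolation=cv2.INTER_CUBIC) for im,c in((s,P[0][0]),(d,P[2][0]))]))
E
```

```text
t 13.4 samp [-0.2088 -0.0031  0.1002] yawx 2.9567 F [-0.7 -0.1 -0. ] w 0.0496
[[346.2 256. ]
 [346.8 254.1]
 [349.5 163.6]
 [349.9 158.5]]
side [14 12  9  9 56] [342 249] [345.66071429 253.53571429]
```

View pics/cap.png

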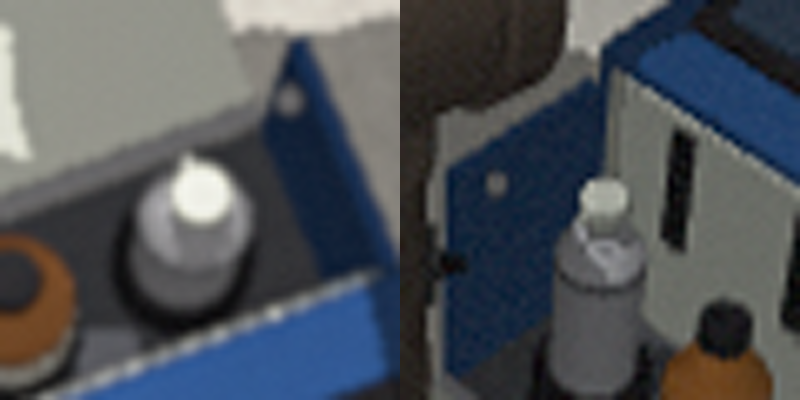

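Request:
{"name": "play_rows", "arguments": {"rows": "0.03 0 0 -0.03 0;0 0 0 -0.05 0;0 0 0 -0.05 0;0 0.012 0.037 -0.01 0;0 0.012 0.037 0 0;0 0.012 0.037 0 0;0 0.012 0.037 0 0;0 0.012 0.037 0 0;0 0.012 0.038 0 0;0 0.011 0.038 0 0;0 0 0 0.03 0;0 0 0 0.02 0;0 0 0 0 0;0 0 0 0 0"}}

```text
time_s: 15.25
tool_pos: [0.5018, 0.1301, 0.1906]
orientation: [0.092, 0.996, 0.0, 0.0]
ft_force: [0.1, -0.8, -0.2]
gripper_width: -0.0001
```

```bash
python3 - <<'E'
from h import *
st()
E
```

```text
t 15.25 samp [0.0522 0.08   0.1906] yawx 2.9566 F [ 0.1 -0.8 -0.2] w -0.0001
```

Request:
{"name": "play_rows", "arguments": {"rows": "0 0 0 0.003 0;0 0 0 0.003 0;0 0 0 0.002 0;0 0 0 0.001 0;0 0 0 0.001 0;0 0 0 0 0"}}

```text
time_s: 16.0
tool_pos: [0.5014, 0.1301, 0.1799]
orientation: [0.092, 0.996, -0.0, -0.0]
ft_force: [-0.3, -0.5, 0.2]
gripper_width: -0.0003
```

Request:
{"name": "play_rows", "arguments": {"rows": "0 0 0 0.001 0;0 0 0 0.001 0;0 0 0 0.001 0;0 0 0 0 0"}}

```text
time_s: 16.5
tool_pos: [0.5014, 0.1301, 0.1769]
orientation: [0.092, 0.996, -0.0, -0.0]
ft_force: [-0.5, -0.3, -0.5]
gripper_width: 0.0002
```

Request:
{"name": "play_rows", "arguments": {"rows": "0 0 0 0.001 0;0 0 0 0.001 0;0 0 0 0 0"}}

```text
time_s: 16.88
tool_pos: [0.5014, 0.1301, 0.1749]
orientation: [0.092, 0.996, -0.0, -0.0]
ft_force: [-0.3, -0.5, -0.5]
gripper_width: -0.0001
```

Request:
{"name": "play_rows", "arguments": {"rows": "0 0 0 0.001 0;0 0 0 0.001 0;0 0 0 0 0"}}

```text
time_s: 17.25
tool_pos: [0.5014, 0.1301, 0.1729]
orientation: [0.092, 0.996, -0.0, -0.0]
ft_force: [0.3, -0.0, 0.5]
gripper_width: -0.0003
```

Request:
{"name": "play_rows", "arguments": {"rows": "0 0 0 0.001 0;0 0 0 0.001 0;0 0 0 0 0"}}

```text
time_s: 17.62
tool_pos: [0.5015, 0.1302, 0.1711]
orientation: [0.092, 0.996, 0.0, 0.0]
ft_force: [-1.6, 0.2, 5.8]
gripper_width: 0.0003
```

Request:
{"name": "play_rows", "arguments": {"rows": "0 0 0 0.001 0;0 0 0 0.001 0;0 0 0 0 0"}}

```text
time_s: 18.0
tool_pos: [0.5015, 0.1301, 0.1692]
orientation: [0.092, 0.996, 0.0, 0.0]
ft_force: [-1.3, -0.2, 8.4]
gripper_width: -0.0004
```

Request:
{"name": "play_rows", "arguments": {"rows": "0 0 0 0.001 0;0 0 0 0.001 0;0 0 0 0 0"}}

```text
time_s: 18.38
tool_pos: [0.5015, 0.1302, 0.1673]
orientation: [0.092, 0.996, 0.0, 0.0]
ft_force: [-2.7, -0.6, 9.5]
gripper_width: 0.0001
```

Request:
{"name": "play_rows", "arguments": {"rows": "0 0 0 0.001 0;0 0 0 0 0;0 0 0 0 0"}}

```text
time_s: 18.75
tool_pos: [0.5015, 0.1302, 0.1667]
orientation: [0.092, 0.996, 0.0, 0.0]
ft_force: [-5.2, -0.1, 15.5]
gripper_width: -0.0
```

Request:
{"name": "play_rows", "arguments": {"rows": "0 0 0 0.0003 0;0 0 0 0 0"}}

```text
time_s: 19.0
tool_pos: [0.5015, 0.1302, 0.1666]
orientation: [0.092, 0.996, 0.0, 0.0]
ft_force: [-6.9, -0.5, 21.0]
gripper_width: 0.0001
```

Request:
{"name": "play_rows", "arguments": {"rows": "0 0 0 -0.002 0;0 0 0 -0.002 0;0 0 0 -0.002 0;0 0 0 -0.002 0;0 0 0 -0.004 0;0 0 0 -0.02 0;0 0 0 -0.04 0;0 0 0 0 0"}}

```text
time_s: 20.0
tool_pos: [0.503, 0.1305, 0.2403]
orientation: [0.092, 0.996, 0.001, 0.002]
ft_force: [-0.4, -0.5, 0.0]
gripper_width: -0.0002
```

Request:
{"name": "play_rows", "arguments": {"rows": "0 -0.013 -0.037 0 0;0 -0.013 -0.037 0 0;0 -0.013 -0.037 0 0;0 -0.013 -0.037 0 0;0 -0.014 -0.037 0 0;0 -0.014 -0.037 0 0;0 0 0 0.03 0;0 0 0 0.03 0;0 0 0 0.015 0;0 0 0 0 0;0 0 0 0 0"}}

```text
time_s: 21.38
tool_pos: [0.5398, -0.1028, 0.1635]
orientation: [0.092, 0.996, -0.0, 0.001]
ft_force: [-0.3, 0.3, -0.3]
gripper_width: -0.0
```

```bash
python3 - <<'E'
from h import *
st()
d=cam('scene');s=cam('side')
f=d['frame'][:,:,::-1][90:240,270:430]
g=s['frame'][:,:,::-1][170:320,240:400]
cv2.imwrite('pics/h5.png',cv2.resize(np.hstack([f,g]),None,fx=2.5,fy=2.5,interpolation=cv2.INTER_CUBIC))
E
```

```text
t 21.38 samp [-0.1696 -0.0005  0.1635] yawx 2.9571 F [-0.3  0.3 -0.3] w -0.0
```

View pics/h5.png

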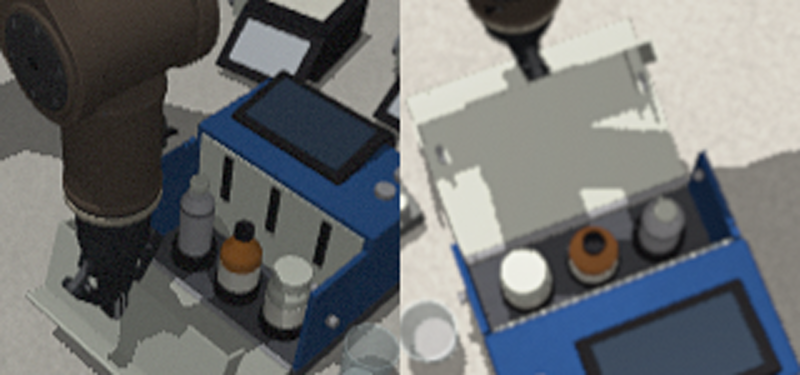

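Request:
{"name": "play_rows", "arguments": {"rows": "0 0 0.003 0 0;0 0 0.003 0 0;0 0 0.003 0 0;0 0 0.003 0 0;0 0 0 0 0"}}

```text
time_s: 22.1
tool_pos: [0.5415, -0.0907, 0.1627]
orientation: [0.092, 0.996, 0.0, -0.0]
ft_force: [-0.7, 0.3, 0.8]
gripper_width: -0.0002
```

Request:
{"name": "play_rows", "arguments": {"rows": "0 0 0.0015 0 0;0 0 0.0015 0 0;0 0 0.0015 0 0;0 0 0 0 0"}}

```text
time_s: 22.6
tool_pos: [0.5423, -0.0865, 0.1627]
orientation: [0.092, 0.996, 0.0, -0.0]
ft_force: [-0.7, -0.4, -0.5]
gripper_width: -0.0003
```

Request:
{"name": "play_rows", "arguments": {"rows": "0 0 0.0015 0 0;0 0 0.0015 0 0;0 0 0 0 0"}}

```text
time_s: 22.98
tool_pos: [0.5429, -0.0835, 0.1627]
orientation: [0.092, 0.996, 0.0, -0.0]
ft_force: [0.3, -0.4, -0.3]
gripper_width: -0.0003
```

Request:
{"name": "play_rows", "arguments": {"rows": "0 0 0.0015 0 0;0 0 0.0015 0 0;0 0 0 0 0"}}

```text
time_s: 23.35
tool_pos: [0.5433, -0.082, 0.1632]
orientation: [0.092, 0.996, -0.001, 0.0]
ft_force: [-6.1, -14.0, 9.6]
gripper_width: 0.0003
```

Request:
{"name": "play_rows", "arguments": {"rows": "0 0 0.0015 0 0;0 0 0.0015 0 0;0 0 0 0 0"}}

```text
time_s: 23.72
tool_pos: [0.5436, -0.0805, 0.1641]
orientation: [0.092, 0.996, -0.002, 0.0]
ft_force: [-13.9, -29.8, 25.1]
gripper_width: -0.0003
```

Request:
{"name": "play_rows", "arguments": {"rows": "0 0 0.001 0 0;0 0 0.001 0 0;0 0 0 0 0"}}

```text
time_s: 24.1
tool_pos: [0.5439, -0.0796, 0.1647]
orientation: [0.092, 0.996, -0.003, 0.0]
ft_force: [-19.7, -38.8, 36.6]
gripper_width: -0.0001
```

Request:
{"name": "play_rows", "arguments": {"rows": "0 0 -0.002 -0.001 0;0 0 -0.0025 -0.001 0;0 0 0 0 0"}}

```text
time_s: 24.48
tool_pos: [0.5436, -0.0805, 0.1649]
orientation: [0.092, 0.996, -0.0, 0.0]
ft_force: [-2.3, -5.4, 6.3]
gripper_width: 0.0002
```

Now follow the arc, up and in together.

Request:
{"name": "play_rows", "arguments": {"rows": "0 0 0.001 -0.0015 0;0 0 0.001 -0.0015 0;0 0 0.001 -0.001 0;0 0 0 0 0"}}

```text
time_s: 24.98
tool_pos: [0.544, -0.0772, 0.1685]
orientation: [0.092, 0.996, -0.0, -0.0]
ft_force: [-0.2, -4.4, 1.3]
gripper_width: -0.0001
```

Request:
{"name": "play_rows", "arguments": {"rows": "0 0 0.002 -0.002 0;0 0 0.002 -0.002 0;0 0 0.002 -0.002 0;0 0 0 0 0"}}

```text
time_s: 25.48
tool_pos: [0.5451, -0.0712, 0.1746]
orientation: [0.092, 0.996, -0.0, -0.0]
ft_force: [-3.0, -4.7, 2.1]
gripper_width: -0.0
```

Request:
{"name": "play_rows", "arguments": {"rows": "0 0 0.003 -0.0026 0;0 0 0.003 -0.0026 0;0 0 0.003 -0.0026 0;0 0 0.003 -0.0026 0;0 0 0.003 -0.0024 0;0 0 0.003 -0.0024 0;0 0 0 0 0"}}

```text
time_s: 26.35
tool_pos: [0.5484, -0.0535, 0.1899]
orientation: [0.092, 0.996, -0.0, -0.0]
ft_force: [-1.4, -3.0, 3.4]
gripper_width: -0.0
```

```bash
python3 - <<'E'
from h import *
st()
E
```

```text
t 26.35 samp [-1.196e-01  1.000e-04  1.899e-01] yawx 2.9572 F [-1.4 -3.   3.4] w -0.0
```

Request:
{"name": "play_rows", "arguments": {"rows": "0 0 0.0048 -0.003 0;0 0 0.0048 -0.003 0;0 0 0.0048 -0.003 0;0 0 0.0052 -0.0024 0;0 0 0.0052 -0.0023 0;0 0 0.0052 -0.0023 0;0 0 0 0 0"}}

```text
time_s: 27.22
tool_pos: [0.554, -0.024, 0.2062]
orientation: [0.092, 0.996, -0.0, 0.0]
ft_force: [-3.2, -2.8, 8.8]
gripper_width: 0.0001
```

```bash
python3 - <<'E'
from h import *
st()
E
```

```text
t 27.23 samp [-8.960e-02  1.000e-04  2.062e-01] yawx 2.9572 F [-3.2 -2.8  8.8] w 0.0001
```

Request:
{"name": "play_rows", "arguments": {"rows": "0 0 0.0052 -0.0022 0;0 0 0.0053 -0.0021 0;0 0 0.0053 -0.002 0;0 0 0.0054 -0.0018 0;0 0 0.0055 -0.0016 0;0 0 0.0055 -0.0014 0;0 0 0 0 0"}}

```text
time_s: 28.1
tool_pos: [0.56, 0.0076, 0.2176]
orientation: [0.092, 0.996, -0.0, 0.0]
ft_force: [-3.9, -3.6, 13.1]
gripper_width: 0.0001
```

```bash
python3 - <<'E'
from h import *
st()
E
```

```text
t 28.1 samp [-5.740e-02  1.000e-04  2.176e-01] yawx 2.9572 F [-3.9 -3.6 13.1] w 0.0001
```

Request:
{"name": "play_rows", "arguments": {"rows": "0 0 -0.002 -0.006 0;0 0 -0.008 -0.034 0;0 0 -0.03 0 0;0 0 -0.034 0 0;0 0 -0.034 0 0;0 0 0 0.035 0;0 0 0 0.035 0;0 0 0 0.022 0;0 0 0 0 0;0 0 0 0 0"}}

```text
time_s: 29.35
tool_pos: [0.5406, -0.0987, 0.1659]
orientation: [0.092, 0.996, 0.0, 0.0]
ft_force: [0.0, 0.1, -0.2]
gripper_width: -0.0001
```

```bash
python3 - <<'E'
from h import *
st()
d=cam('scene');s=cam('side')
f=d['frame'][:,:,::-1][90:240,270:430]
g=s['frame'][:,:,::-1][170:320,240:400]
cv2.imwrite('pics/h6.png',cv2.resize(np.hstack([f,g]),None,fx=2.5,fy=2.5,interpolation=cv2.INTER_CUBIC))
E
```

```text
t 29.35 samp [-0.1654 -0.0005  0.1659] yawx 2.9568 F [ 0.   0.1 -0.2] w -0.0001
```

View pics/h6.png

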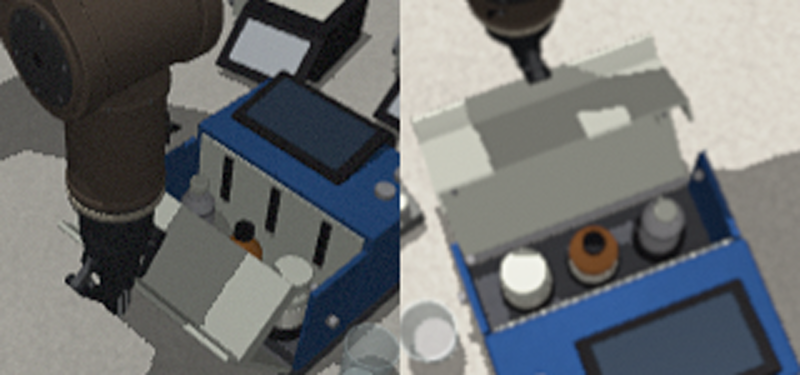

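Request:
{"name": "play_rows", "arguments": {"rows": "0 0 0.004 0 0;0 0 0.004 0 0;0 0 0.003 0 0;0 0 0 0 0"}}

```text
time_s: 29.95
tool_pos: [0.5421, -0.0875, 0.165]
orientation: [0.092, 0.996, 0.0, 0.0]
ft_force: [-0.9, 0.2, -0.6]
gripper_width: 0.0002
```

Request:
{"name": "play_rows", "arguments": {"rows": "0 0 0.002 0 0;0 0 0.002 0 0;0 0 0.002 0 0;0 0 0 0 0"}}

```text
time_s: 30.45
tool_pos: [0.5434, -0.0836, 0.1659]
orientation: [0.092, 0.996, -0.001, 0.001]
ft_force: [-5.5, -16.5, 13.2]
gripper_width: -0.0001
```

Request:
{"name": "play_rows", "arguments": {"rows": "0 0 0 -0.001 0;0 0 0.001 -0.0015 0;0 0 0.002 -0.002 0;0 0 0.002 -0.002 0;0 0 0 0 0"}}

```text
time_s: 31.08
tool_pos: [0.5444, -0.0776, 0.1719]
orientation: [0.092, 0.996, -0.0, 0.0]
ft_force: [-0.3, -5.7, 3.3]
gripper_width: 0.0003
```

Request:
{"name": "play_rows", "arguments": {"rows": "0 0 0.004 -0.003 0;0 0 0.0045 -0.003 0;0 0 0.0045 -0.003 0;0 0 0.005 -0.0028 0;0 0 0.005 -0.0026 0;0 0 0.005 -0.0025 0;0 0 0 0 0"}}

```text
time_s: 31.95
tool_pos: [0.5497, -0.0499, 0.189]
orientation: [0.092, 0.996, -0.0, 0.001]
ft_force: [-0.2, -4.1, 3.5]
gripper_width: 0.0
```

```bash
python3 - <<'E'
from h import *
st()
E
```

```text
t 31.95 samp [-0.1158 -0.0004  0.189 ] yawx 2.957 F [-0.2 -4.1  3.5] w 0.0
```

Request:
{"name": "play_rows", "arguments": {"rows": "0 0 0.005 -0.0024 0;0 0 0.005 -0.0022 0;0 0 0.005 -0.002 0;0 0 0.005 -0.0018 0;0 0 0.005 -0.0016 0;0 0 0.005 -0.0015 0;0 0 0.005 -0.0013 0;0 0 0.005 -0.0012 0;0 0 0.004 -0.001 0;0 0 0.004 -0.0008 0;0 0 0.003 -0.0006 0;0 0 0 0 0"}}

```text
time_s: 33.45
tool_pos: [0.5586, 0.001, 0.2047]
orientation: [0.092, 0.996, 0.0, -0.0]
ft_force: [-0.8, -1.1, 0.8]
gripper_width: -0.0003
```

```bash
python3 - <<'E'
from h import *
st()
E
```

```text
t 33.45 samp [-0.0642  0.0003  0.2047] yawx 2.957 F [-0.8 -1.1  0.8] w -0.0003
```

Request:
{"name": "play_rows", "arguments": {"rows": "0 0 0.003 -0.0004 0;0 0 0.003 -0.0004 0;0 0 0.002 -0.0003 0;0 0 0.002 -0.0003 0;0 0 0.002 -0.0002 0;0 0 0 0 0"}}

```text
time_s: 34.2
tool_pos: [0.5608, 0.0127, 0.2064]
orientation: [0.092, 0.996, 0.0, -0.0]
ft_force: [0.3, -1.1, 1.2]
gripper_width: -0.0003
```

Request:
{"name": "play_rows", "arguments": {"rows": "0 0 0.002 -0.0002 0;0 0 0.002 -0.0002 0;0 0 0 0 0"}}

```text
time_s: 34.58
tool_pos: [0.5616, 0.0166, 0.2068]
orientation: [0.092, 0.996, 0.0, 0.0]
ft_force: [-0.3, -1.6, 0.8]
gripper_width: -0.0001
```

Request:
{"name": "play_rows", "arguments": {"rows": "0 0 0.0015 -0.0001 0;0 0 0.0015 -0.0001 0;0 0 0.0015 -0.0001 0;0 0 0 0 0"}}

```text
time_s: 35.08
tool_pos: [0.5622, 0.0197, 0.2072]
orientation: [0.092, 0.996, -0.001, -0.0]
ft_force: [-3.4, -14.3, 4.8]
gripper_width: -0.0001
```

Request:
{"name": "play_rows", "arguments": {"rows": "0 0 0.0015 0 0;0 0 0.0015 0 0;0 0 0 0 0"}}

```text
time_s: 35.45
tool_pos: [0.5627, 0.0222, 0.2074]
orientation: [0.092, 0.996, -0.001, -0.0]
ft_force: [-4.2, -16.9, 10.0]
gripper_width: 0.0002
```

Request:
{"name": "play_rows", "arguments": {"rows": "0 0 0.001 -0.0004 0;0 0 0.001 -0.0002 0;0 0 0.001 -0.0002 0;0 0 0 0 0"}}

```text
time_s: 35.95
tool_pos: [0.5632, 0.0256, 0.2079]
orientation: [0.092, 0.996, -0.001, -0.0]
ft_force: [-3.1, -12.9, 4.7]
gripper_width: -0.0002
```

Request:
{"name": "play_rows", "arguments": {"rows": "0 0 0.001 -0.0002 0;0 0 0.001 -0.0002 0;0 0 0.001 -0.0002 0;0 0 0 0 0"}}

```text
time_s: 36.45
tool_pos: [0.5639, 0.0291, 0.2084]
orientation: [0.092, 0.996, -0.0, -0.0]
ft_force: [-0.7, -6.9, 0.9]
gripper_width: -0.0004
```

Request:
{"name": "play_rows", "arguments": {"rows": "0 0 0.001 -0.0001 0;0 0 0.001 -0.0001 0;0 0 0.001 -0.0001 0;0 0 0 0 0"}}

```text
time_s: 36.95
tool_pos: [0.5645, 0.0325, 0.2087]
orientation: [0.092, 0.996, -0.0, -0.0]
ft_force: [-1.0, -3.8, 0.7]
gripper_width: -0.0004
```

Request:
{"name": "play_rows", "arguments": {"rows": "0 0 0.001 0 0;0 0 0.001 0 0;0 0 0 0 0"}}

```text
time_s: 37.33
tool_pos: [0.565, 0.0348, 0.2088]
orientation: [0.092, 0.996, 0.0, 0.0]
ft_force: [0.5, -0.8, 1.0]
gripper_width: 0.0
```

Request:
{"name": "play_rows", "arguments": {"rows": "0 0 0.001 0 0;0 0 0.001 0 0;0 0 0 0 0"}}

```text
time_s: 37.7
tool_pos: [0.5653, 0.0368, 0.2088]
orientation: [0.092, 0.996, 0.0, -0.0]
ft_force: [-0.2, 0.4, 1.1]
gripper_width: -0.0001
```

Request:
{"name": "play_rows", "arguments": {"rows": "0 0 0.001 0 0;0 0 0.0005 0 0;0 0 0 0 0"}}

```text
time_s: 38.08
tool_pos: [0.5656, 0.0381, 0.2087]
orientation: [0.092, 0.996, 0.0, -0.0]
ft_force: [0.4, -0.2, -0.0]
gripper_width: 0.0002
```

Request:
{"name": "play_rows", "arguments": {"rows": "0 0 0.001 0 0;0 0 0.0005 0 0;0 0 0 0 0"}}

```text
time_s: 38.45
tool_pos: [0.5658, 0.0394, 0.2088]
orientation: [0.092, 0.996, -0.0, -0.0]
ft_force: [-0.9, -2.3, 1.4]
gripper_width: 0.0001
```

Contact again; a small nudge to confirm it is solid.

Request:
{"name": "play_rows", "arguments": {"rows": "0 0 0.0006 0 0;0 0 0 0 0"}}

```text
time_s: 38.7
tool_pos: [0.5658, 0.0395, 0.2088]
orientation: [0.092, 0.996, -0.0, -0.0]
ft_force: [-2.0, -7.7, 0.7]
gripper_width: 0.0004
```

Request:
{"name": "play_rows", "arguments": {"rows": "0 0 0.0006 0 0;0 0 0 0 0"}}

```text
time_s: 38.95
tool_pos: [0.5659, 0.0396, 0.2088]
orientation: [0.092, 0.996, -0.001, -0.0]
ft_force: [-1.5, -12.0, 1.7]
gripper_width: -0.0001
```

Request:
{"name": "play_rows", "arguments": {"rows": "0 0 -0.003 0 0;0 0 -0.02 0 0;0 0 -0.03 -0.01 0;0 0 0 -0.04 0;0 0 0 -0.04 0;0 0 0 -0.04 0;0 0 0 0 0;0 0 0 0 0"}}

```text
time_s: 39.95
tool_pos: [0.5559, -0.0119, 0.3382]
orientation: [0.092, 0.996, 0.0, -0.0]
ft_force: [0.0, 0.5, -0.7]
gripper_width: 0.0
```

```bash
python3 - <<'E'
from h import *
st()
a={n:cam(n)['frame'][:,:,::-1] for n in('scene','side')}
cv2.imwrite('pics/f.png',np.hstack([cv2.resize(a['scene'][90:290,230:460],(400,348)),cv2.resize(a['side'][150:400,190:420],(400,435))[:348]]))
b=cv2.imread('pics/side0.png')
for n,i0 in(('side',b),('scene',cv2.imread('pics/scene0.png'))):
    D=cv2.absdiff(cv2.GaussianBlur(i0,(3,3),0),cv2.GaussianBlur(a[n],(3,3),0)).max(2)
    m=(D>45).astype(np.uint8); k,_,s,_=cv2.connectedComponentsWithStats(m)
    print(n,[list(map(int,r)) for r in s[1:] if r[4]>40])
E
```

```text
t 39.95 samp [-0.0774  0.0005  0.3382] yawx 2.9565 F [ 0.   0.5 -0.7] w 0.0
side [[247, 0, 353, 214, 23290], [575, 0, 19, 18, 158], [596, 0, 17, 18, 173], [584, 0, 48, 47, 408], [483, 4, 18, 9, 93], [526, 28, 34, 31, 681], [607, 28, 13, 7, 43], [616, 29, 24, 11, 131], [604, 39, 36, 28, 470], [603, 75, 37, 121, 2136], [483, 122, 157, 278, 19688], [418, 164, 14, 19, 118], [418, 178, 29, 35, 452], [615, 221, 25, 43, 800], [277, 229, 96, 61, 2042]]
scene [[152, 0, 55, 51, 731], [251, 0, 21, 11, 152], [362, 0, 34, 40, 655], [252, 6, 149, 183, 6171], [171, 18, 10, 10, 61], [255, 18, 19, 17, 215], [258, 41, 16, 16, 170], [344, 40, 31, 22, 200], [161, 44, 20, 18, 172], [260, 62, 12, 16, 118], [155, 66, 10, 10, 63], [226, 77, 24, 19, 147], [156, 84, 32, 41, 467], [235, 87, 94, 47, 1733], [230, 97, 9, 16, 94], [251, 154, 24, 19, 145]]
```

View pics/f.png

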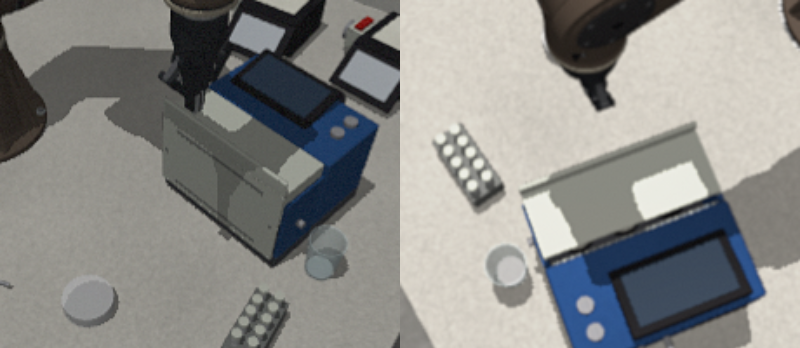

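The final view shows the cover fully shut. The dishes, rack and beaker are where they were, and the image differences come only from the arm and its shadow. I'm handing the job in.

```bash
python3 -c "
from workcell import robot
print(robot.close_job())"
```

```text
the job is handed in; nothing more can be done
None
```

I opened the cover to its stop, pressed the spray cap down to its stop and released it, then pushed the cover shut. I handed the job in at about 40 s. Two pushes along the way were harder than a gentle job should have been.

- **Cover open:** I hooked the rail from behind. The catches let go at about 21 N (expected 10–15 N). I then followed the arc down until the finger met solid resistance.
- **Cap:** I touched it at about 172 mm above the bench. It went down about 6 mm and turned rigid at 166.6 mm, with 21 N peak force. The finger then lifted clear. I did not check separately that the cap sprang back.
- **Cover shut:** I pushed first on the top panel, then on the rail. The force peaked at about 17 N through the catches and fell to zero as they snapped. A final push of about 12 N found the cover rigid, moving about 0.1 mm.
- **Last pictures:** The cover looks fully shut. The dishes, rack and beaker are where they started, and the differences from the first pictures fit the arm and its shadow. The robot was clear of everything.

**Not gentle enough:** the fingertip load reached about 47–48 N at the open stop. It reached about 57 N when I first pushed the top panel in the wrong direction, where it jammed. I backed off both times, and the wrist force readings stayed well below 120 N.

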